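# Break the lid stay and shut the equipment case

## Robot

A 6-joint arm with a two-finger parallel gripper is mounted at the origin on a cart in front of the work surface, level with it; the furniture and walls round the work are solid. World frame = base frame: x ahead of the robot, y to its left, z up, the work surface at z = 0. Lengths are in m, angles in rad, forces in N, time in s.
With the tool pointing down it reaches from about 0.35 to 0.85 m from the base axis. Payload 8.1 kg.
Tool frame: the origin (TCP) lies on the centre line of the jaws, within the pads' length; the fingertips stand 17 mm ahead of it and the grasp point (between the pads) lies 2 mm behind it; z points along the fingers, y is the line along which they close (so a half turn about z gives the same grasp; the last joint's range is limited). The gripper opens to 93 mm and grips with 3 to 60 N. Pads are 15 mm wide; open, the fingers measure 128 mm over their backs; the gripper's body (75 mm by 188 mm) begins 65 mm behind the grasp point.
Start: joints at [1.139, 0.13, 1.488, -0, 1.523, -0.085], TCP at [0.204, 0.564, 0.236] pointing down, gripper open.
Joint ranges: [-2.96, 2.96], [-0.89, 2.26], [0.02, 2.5], [-1.34, 4.48], [0, 2.73], [-2.66, 2.66]. Speed limits (rad/s): [2.39, 2.39, 2.79, 3.14, 3.14, 3.14].

## Interface

Orientations are given as a rotation vector (axis times angle).
In Python, from plant import robot, optics, close_job, models gives the robot as it stands.
- The arm moves only by the shell command python3 -m inch 'ROWS' [OPENING] [FORCE]. ROWS is a JSON object of lists of equal length, an entry for each row: "travel": the shift along the tool's x, y, z in m, a list of three; "spin": the turn about the tool's z in rad. In form: {"travel": [[x, y, z], ...], "spin": [spin, ...]}. A call has 1 to 10 rows; each row is the pose to reach, as a shift and turn from the pose commanded when the call began, along the tool's axes at that moment; what a row does not reach only later rows make up. A row lasts 1/12 s, in which the tool goes at most 41.7 mm and 7.16 degrees, less where a joint would pass 70% of its speed; a pose out of reach is approached as far as the arm can. A call with a gripper value outside its range is refused whole. OPENING is the closure, from 0 (fully open) to 1 (shut), set as the call begins (- or left out, the last holds). The fingers move at their own pace and stop on an object; FORCE is the grip in N (left out, the last holds). Time passes only in rows, so rows that repeat a pose let the fingers close. It gives the time, the measured TCP pose, the force, the opening and the grip force at its end, in the units of the state.
- robot.read_state(): the state, without advancing time (a new reading comes with each control period).
- optics.read_camera(name): name is "side" or "top"; returns (picture, depth): 384x512x3 uint8, red, green, blue; 384x512 float32, m along the optical axis (not along the pixel's ray), 0 where there is no reading.
- optics.camera_info(name): a dict with "camera_matrix" (3x3 intrinsics, pixels), "view" (4x4, takes a point from world to camera coordinates). Camera axes: x right, y down, z forward; pixel columns grow to the right and rows downward; lengths in m; the calibration is good to about 2 mm. A picture is of the moment at which its call begins. camera_info takes no time and is no camera call.
- close_job(): hands the job in; it is judged then, once.
Trained networks look in the newest picture that a camera, given by its name, has taken for a name from the list of things; names that differ only in an ending like _2 or _b are one class to them, and where a whole thing is asked for, a point or a joint stands for the part that bears it (a point fixed in the world has none). Each returns a list of dicts, best first, with "p" (0 to 1); they miss things now and then, are a little off and sometimes report something else, mostly with a low value. They report only what shows in the picture. A call takes as long as a camera call.
- models.look_for(camera, name): "centre" ([x, y, z] in m, in world coordinates, good to about 4 mm: the middle of the surface that is visible of it).
- models.masks_of(camera, name): "region" (384x512 bool, what is visible of it).
The state is a dict: "t": time; "q": joint angles; "dq": joint speeds; "joint_torque": joint torques, N m; "tool_pos": TCP position; "orientation": TCP orientation; "force": force on the tool from outside, world axes, zero at the start; "wrist_torque": the same for the moment, N m; "opening": finger opening in m; "gripper_force": force on a finger pad.
Only numpy, scipy, OpenCV 4.12 (cv2) and the standard library are available. Lean on these libraries where they do the work, as an engineer would, in place of code of your own. Each camera call takes 0.05 s, during which the arm holds its last target. There are 200 camera calls.

## Task

Shut the lid of the grey equipment case: its folding stay is locked straight, so first press the red knuckle of the stay down until the stay breaks at the knee, then lower the lid gently until it is fully shut. Leave the lid of the small blue slide box standing open, and do not knock over or push about the vial and the dropper bottle beside the case.

Things in the scene. Friction and masses are not known exactly. Their poses are not given: they have to be found in the camera images.
- case: grey equipment case, 180 deep x 200 wide x 105 mm high, fixed, open on top; small vials in foam inside, left of the stay. Origin: centre of its underside, on the worktop; x from its latched front to its hinge side, y to its left, z up. The lid's hinge line lies at x = +88 mm, z = 105 mm, along y
- stay_knuckle (a point): centre of the red knuckle (drum 22 mm diameter, 26 mm wide) on the knee of the steel folding stay at the case's right end; as found 142 mm above the worktop, lid 80 mm behind it. Pressed down from above with a few N it drops, swinging about the stay's lower pivot (74 mm from it, towards the case's front, 12 mm below the rim). 30 mm down is well broken; the lid then leans only a little more
- stay_knee (a joint): knee of the stay: 0 = locked (just past straight, on its stop: the lid cannot be pushed shut), 0.14 = dead straight, larger = broken, folding downward into the case; broken from 0.3; over 2 when the lid is shut
- lid_edge (a point): middle of the free edge of the grey lid, on its outer face. The lid is a flat plate 178 mm long from hinge to free edge, 200 mm wide, 10 mm thick. Axes are the lid's own: x from free edge to hinge (the hinge line is 176 mm along +x and 10 mm along -z from this point), y along the free edge to the case's left, z out of the outer face (up when shut)
- case_lid (a joint): hinge of the grey lid: 0 = as found, standing 80 degrees open, 1.40 = fully shut. The hinge is stiff (0.3 N m): with the stay broken the lid stays wherever it is left, and is pushed shut with 2 to 4 N on its outer face near the free edge
- slide_box_lid (a joint): lid hinge of the small blue slide box (95 x 100 x 36 mm, fixed) well to the right of the case: 0 = closed, 1.65 to 1.9 = standing open, as found; a bystander
- vial: white-capped glass vial, 27 mm diameter, 73 mm high, standing 25 to 55 mm from the right-hand end of the case; origin at the centre of its base, z up; a bystander
- bottle: brown dropper bottle, 34 mm diameter, 102 mm high, standing 25 to 55 mm from the left-hand end of the case; origin at the centre of its base, z up; a bystander

How it is judged:
By the outcome, as a careful person would: the job done as asked, in the order asked, and still so for the second after the job is handed in, with the robot touching nothing.
It also fails if it takes over 40 s, if anything falls off the work surface, if the arm or the gripper's body presses on something with over 40 N, if the wrist force passes 120 N, or if a joint passes its speed limit or range.

## Working session

There is one attempt and no reset: what is moved stays moved. The work goes in short steps, Python scripts to look and compute and a shell command to move; the robot and the scene stay as the last step left them, time stands still between calls to the robot, and variables do not carry over. Pictures are saved under pics/ and viewed, at most 10 in all, crops included, and the job is handed in when it is done.

```bash
mkdir -p pics && ls && cat > h.py <<'E'
from plant import robot, optics, close_job, models
import numpy as np, cv2
from scipy.spatial.transform import Rotation as R
def pts(name, depth):
    i=optics.camera_info(name); K=np.array(i["camera_matrix"]); V=np.linalg.inv(np.array(i["view"]))
    v,u=np.mgrid[0:384,0:512]
    c=np.stack([(u-K[0,2])/K[0,0]*depth,(v-K[1,2])/K[1,1]*depth,depth],-1)
    return c@V[:3,:3].T+V[:3,3]
E
python3 - <<'E'
from h import *
s=robot.read_state(); print({k:np.round(v,3).tolist() for k,v in s.items()})
im=[]
for c in("side","top"):
    p,d=optics.read_camera(c); np.savez(f"{c}0.npz",p=p,d=d,P=pts(c,d)); im.append(p)
    print(c,"campos",np.round(np.linalg.inv(np.array(optics.camera_info(c)["view"]))[:3,3],3))
    for n in("case","stay_knuckle","lid_edge","vial","bottle","slide_box_lid"):
        r=models.look_for(c,n); print(c,n,[(np.round(x["centre"],3).tolist(),round(x["p"],2)) for x in r[:2]])
    cv2.imwrite(f"pics/{c}0.png",p[:,:,::-1])
E
```

```text
pics
{'t': 0.0, 'q': [1.139, 0.131, 1.489, 0.0, 1.523, -0.085], 'dq': [0.001, 0.0, 0.001, 0.0, -0.0, 0.001], 'joint_torque': [0.0, -55.986, -49.176, 0.077, 0.036, -0.0], 'tool_pos': [0.204, 0.564, 0.235], 'orientation': [-0.542, -3.094, 0.003], 'force': [0.721, 0.608, -0.226], 'wrist_torque': [-0.008, -0.012, 0.013], 'gripper_force': 0.0, 'opening': 0.093}
side campos [-0.737  0.372  1.128]
side case [([0.503, 0.327, 0.082], 0.93)]
side stay_knuckle []
side lid_edge [([0.524, 0.361, 0.18], 0.8)]
side vial [([0.48, 0.156, 0.042], 0.62)]
side bottle [([0.394, 0.458, 0.046], 0.78)]
side slide_box_lid []
top campos [0.411 0.252 1.226]
top case [([0.468, 0.315, 0.031], 0.97)]
top stay_knuckle [([0.466, 0.235, 0.154], 0.47)]
top lid_edge [([0.526, 0.333, 0.281], 0.71)]
top vial [([0.49, 0.159, 0.068], 0.58)]
top bottle [([0.577, -0.075, 0.06], 0.5), ([0.406, 0.456, 0.063], 0.49)]
top slide_box_lid [([0.578, -0.078, 0.062], 0.81)]
```

View pics/side0.png

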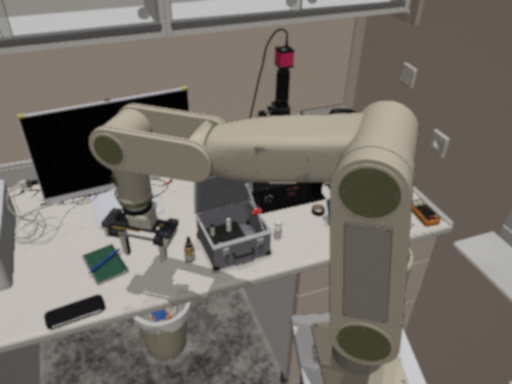

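View pics/top0.png

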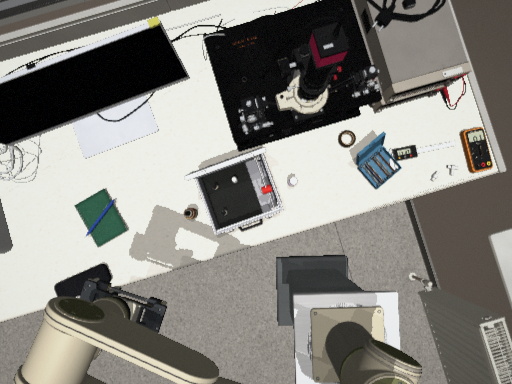

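The side view shows the open case at about (235,235), with the knuckle at (256,211), the vial at (278,229) and the bottle at (189,250). In the top view, the case is at (237,190), the red knuckle at (266,189), the vial at (292,181), the bottle at (191,212) and the blue box at (375,165). Next I'll fit the case pose from depth.

```bash
python3 - <<'E'
from h import *
a=np.load("top0.npz"); p=a["p"].astype(int); P=a["P"]; b=np.load("side0.npz"); q=b["p"].astype(int); Q=b["P"]
for n,p,P in(("top",p,P),("side",q,Q)):
    red=(p[...,0]>150)&(p[...,1]<90)&(p[...,2]<90)&(abs(P[...,0]-.47)<.1)&(abs(P[...,1]-.24)<.08)
    X=P[red]; print(n,"red",red.sum(),np.round(np.median(X,0),3),np.round(X.min(0),3),np.round(X.max(0),3))
P=a["P"]; near=(abs(P[...,0]-.47)<.2)&(abs(P[...,1]-.32)<.14)
rim=near&(abs(P[...,2]-.105)<.006)
X=P[rim][:,:2].astype(np.float32); 
# robust: largest cluster
n,l,st,_=cv2.connectedComponentsWithStats(cv2.dilate(rim.astype(np.uint8),np.ones((3,3))))
k=1+np.argmax(st[1:,4]); X=P[rim&(l==k)][:,:2].astype(np.float32)
r=cv2.minAreaRect(X*1000); print("rim rect mm",len(X),r)
for th in np.radians(np.arange(-30,31,2)):
    pass
lid=near&(P[...,2]>.13)&(P[...,0]>.49)
L=P[lid]; print("lid pts",len(L),np.round(L.min(0),3),np.round(L.max(0),3))
top=L[L[:,2]>.25]; print("top edge",len(top),cv2.minAreaRect((top[:,:2]*1000).astype(np.float32)),np.median(top[:,2]))
# vial, bottle
for n,c in(("vial",(.49,.159)),("bottle",(.406,.456))):
    m=(np.hypot(P[...,0]-c[0],P[...,1]-c[1])<.035)&(P[...,2]>.05)
    Y=P[m]; print(n,len(Y),np.round(np.median(Y,0),3),np.round(Y.max(0),3),np.round(Y.min(0),3))
big=cv2.resize(a["p"][130:250,170:320,::-1],None,fx=5,fy=5,interpolation=cv2.INTER_CUBIC); cv2.imwrite("pics/crop0.png",big)
E
```

```text
top red 62 [0.465 0.231 0.151] [0.411 0.218 0.143] [0.477 0.252 1.226]
side red 28 [0.461 0.23  0.151] [0.453 0.219 0.145] [0.469 0.243 0.157]
rim rect mm 644 ((456.3916931152344, 308.9749450683594), (172.13577270507812, 206.34800720214844), 18.535545349121094)
lid pts 2714 [0.49 0.18 0.13] [0.67  0.433 0.414]
top edge 1297 ((568.904052734375, 291.8289489746094), (116.94775390625, 295.2904052734375), 50.21698760986328) 0.29085678446636454
vial 61 [0.491 0.154 0.072] [0.504 0.165 0.079] [0.48  0.143 0.051]
bottle 102 [0.406 0.454 0.072] [0.421 0.472 0.102] [0.392 0.441 0.05 ]
```

View pics/crop0.png

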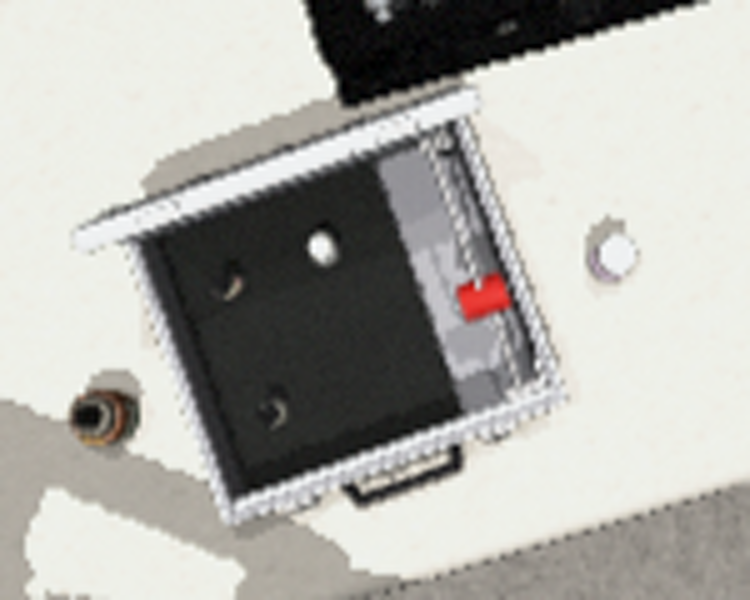

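The crop shows the case turned about 19°, with the knuckle at (485,297), the lid's top edge from (80,238) to (475,100), the vial at (613,255) and the bottle at (100,415). One more computation will give the case-frame geometry, the clearance behind the lid and the approach shifts.

```bash
cat >> h.py <<'E'
YAW=np.radians(19.0); C0=np.array([.460,.310])
def c2w(x,y): c,s=np.cos(YAW),np.sin(YAW); return C0+np.array([c*x-s*y,s*x+c*y])
def w2c(p): c,s=np.cos(YAW),np.sin(YAW); d=np.asarray(p)[...,:2]-C0; return np.stack([c*d[...,0]+s*d[...,1],-s*d[...,0]+c*d[...,1]],-1)
def shift(x,y,z):  # tool-axis shift to world TCP target
    s=robot.read_state(); return np.round(R.from_rotvec(s["orientation"]).as_matrix().T@(np.array([x,y,z])-s["tool_pos"])*1000,1)
E
python3 - <<'E'
from h import *
a=np.load("top0.npz"); P=a["P"]; c=w2c(P); x,y,z=c[...,0],c[...,1],P[...,2]
m=(abs(y)<.11)&(z>.255)&(z<.30)&(x>.02)&(x<.10); X=P[m]
f=cv2.fitLine((X[:,:2]*1000).astype(np.float32),cv2.DIST_HUBER,0,.01,.01).ravel()
print("lid edge yaw",np.degrees(np.arctan2(-f[0],f[1]))%180,"x pct",np.percentile(x[m],[2,50,98]),"y",np.percentile(y[m],[1,99]),"z",np.percentile(z[m],[5,50,95]))
m=(abs(z-.105)<.006)&(x<-.06)&(x>-.11)&(abs(y)<.09); 
f=cv2.fitLine((P[m][:,:2]*1000).astype(np.float32),cv2.DIST_HUBER,0,.01,.01).ravel()
print("front rim yaw",np.degrees(np.arctan2(-f[0],f[1]))%180,"x pct",np.percentile(x[m],[2,50,98]))
for sg in(-1,1):
    m=(abs(z-.105)<.006)&(y*sg>.08)&(y*sg<.125)&(abs(x)<.06)
    f=cv2.fitLine((P[m][:,:2]*1000).astype(np.float32),cv2.DIST_HUBER,0,.01,.01).ravel()
    print("side rim",sg,np.degrees(np.arctan2(f[1],f[0]))%180,np.percentile(y[m],[2,50,98]))
print("knuckle c",w2c([.465,.232]),"vial",w2c([.491,.155]),"bottle",w2c([.406,.455]))
for x0 in np.arange(.09,.26,.02):
    m=(x>x0)&(x<x0+.02)&(abs(y)<.13); print(round(x0,2),"max z behind",np.round(np.percentile(z[m],[50,99,100]),3))
k=(.465,.232); print("above knuckle shift",shift(*k,.21), robot.read_state()["t"])
s=robot.read_state(); Ty=R.from_rotvec(s["orientation"]).as_matrix()[:,1]; print("tool y deg",np.degrees(np.arctan2(Ty[1],Ty[0])))
E
```

```text
lid edge yaw 18.376343 x pct [0.05881927 0.06438298 0.07194534] y [-0.10136506  0.09954314] z [0.263468   0.28180251 0.28575127]
front rim yaw 18.738922 x pct [-0.08977764 -0.08361978 -0.0748766 ]
side rim -1 18.353765 [-0.10296264 -0.09880569 -0.09487159]
side rim 1 18.163572 [0.09490822 0.09870455 0.10294145]
knuckle c [-0.02066672 -0.07537829] vial [-0.02115199 -0.15664799] bottle [-0.00385062  0.15468087]
0.09 max z behind [0.111 0.165 0.171]
0.11 max z behind [0.008 0.242 0.244]
0.13 max z behind [0.013 0.313 0.326]
0.15 max z behind [0.2   0.333 0.336]
0.17 max z behind [0.002 0.332 0.334]
0.19 max z behind [0.    0.207 0.25 ]
0.21 max z behind [0.001 0.206 0.207]
0.23 max z behind [0.002 0.206 0.209]
0.25 max z behind [0.001 0.206 0.206]
above knuckle shift [-358.5 -223.8   25.7] 0.7
tool y deg 70.12825009257112
```

```bash
python3 -m inch '{"travel":[[-0.034,-0.021,0],[-0.068,-0.042,0],[-0.104,-0.065,0],[-0.14,-0.087,0],[-0.176,-0.11,0],[-0.212,-0.132,0],[-0.248,-0.155,0],[-0.284,-0.177,0],[-0.32,-0.2,0],[-0.356,-0.222,0]],"spin":[-0.11,-0.22,-0.33,-0.44,-0.55,-0.668,-0.668,-0.668,-0.668,-0.668]}' 1 20 && sed -i 's/radians(19.0)/radians(18.4)/' h.py && python3 - <<'E'
from h import *
print("above knuckle shift",shift(.465,.232,.172))
s=robot.read_state(); Rm=R.from_rotvec(s["orientation"]).as_matrix(); print("tool y,x deg",np.degrees(np.arctan2(Rm[1,1],Rm[0,1])),np.degrees(np.arctan2(Rm[1,0],Rm[0,0])), Rm[:,2], s["opening"], s["tool_pos"])
a=np.load("top0.npz"); P=a["P"]; c=w2c(P); x,y,z=c[...,0],c[...,1],P[...,2]
for y0 in np.arange(-.2,.2,.04):
    print(round(y0,2),[round(float(z[(x>x0)&(x<x0+.03)&(y>y0)&(y<y0+.04)].max(initial=-1)),3) for x0 in (.08,.11,.14,.17,.20)])
E
```

```text
t: 1.53
tool_pos: [0.4566, 0.2422, 0.236]
orientation: [-0.502, 3.1, 0.0]
force: [0.0, 0.6, 0.1]
opening: 0.0311
gripper_force: 0.0
above knuckle shift [ -4.7 -12.4  64. ]
tool y,x deg 108.40987835565974 -161.5901262675821 [ 7.36774455e-04  3.50265571e-04 -9.99999667e-01] 0.031128484427526484 [0.45658946 0.24224979 0.23600027]
-0.2 [0.205, 0.335, 0.66, 0.625, 0.381]
-0.16 [0.008, 0.318, 0.322, 0.446, 0.437]
-0.12 [0.23, 0.298, 0.336, 0.335, 0.206]
-0.08 [0.225, 0.249, 0.298, 0.299, 0.207]
-0.04 [0.216, 0.205, 0.203, 0.008, 0.005]
0.0 [0.211, 0.005, 0.004, 0.006, 0.005]
0.04 [0.235, 0.006, 0.006, 0.006, 0.005]
0.08 [0.208, 0.007, 0.007, 0.006, 0.006]
0.12 [0.005, 0.004, 0.004, 0.005, 0.007]
0.16 [0.006, 0.005, 0.005, 0.004, 0.005]
```

```bash
python3 -m inch '{"travel":[[-0.005,-0.012,0],[-0.005,-0.012,0],[-0.005,-0.012,0.03],[-0.005,-0.012,0.055],[-0.005,-0.012,0.055]],"spin":[0,0,0,0,0]}' && python3 -m inch '{"travel":[[-0.001,0,0.004],[-0.002,0,0.008],[-0.003,0,0.012],[-0.004,0,0.014],[-0.004,0,0.014]],"spin":[0,0,0,0,0]}'
```

```text
t: 1.95
tool_pos: [0.4607, 0.2341, 0.1753]
orientation: [0.502, -3.093, 0.002]
force: [-1.2, -0.1, -0.9]
opening: 0.0012
gripper_force: 0.0
t: 2.37
tool_pos: [0.4683, 0.2359, 0.1671]
orientation: [-0.503, 3.1, 0.0]
force: [0.8, 0.3, -0.2]
opening: 0.0006
gripper_force: 0.0
```

```bash
python3 -m inch '{"travel":[[-0.001,0,0.003],[-0.002,0,0.006],[-0.003,0,0.009],[-0.004,0,0.012],[-0.004,0,0.012]],"spin":[0,0,0,0,0]}' && python3 - <<'E'
from h import *
s=robot.read_state();print(s["force"])
p,d=optics.read_camera("top"); P=pts("top",d); q=p.astype(int)
print([(np.round(x["centre"],3),round(x["p"],2)) for x in models.look_for("top","stay_knuckle")])
cv2.imwrite("pics/t1.png",cv2.resize(p[130:250,170:320,::-1],None,fx=4,fy=4,interpolation=cv2.INTER_CUBIC))
E
```

```text
t: 2.78
tool_pos: [0.4718, 0.2366, 0.1539]
orientation: [0.502, -3.101, 0.0]
force: [1.0, -0.6, -0.0]
opening: 0.0009
gripper_force: 0.3
[ 0.95655392 -0.56699578 -0.02175487]
[]
```

View pics/t1.png

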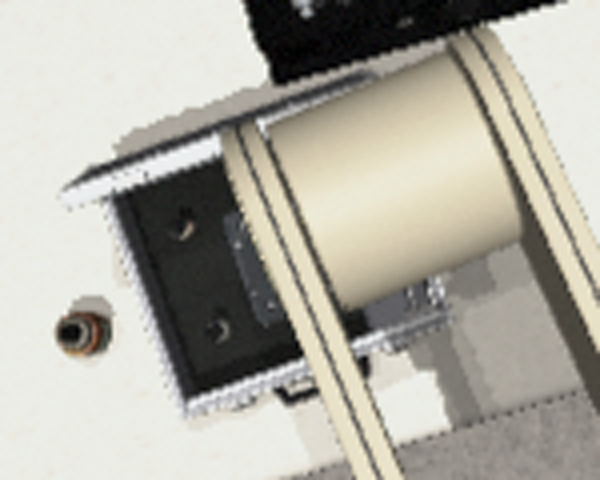

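The arm hides the knuckle in the top view, and the lid edge at (62,190) hasn't changed. I'll check the side camera.

```bash
python3 - <<'E'
from h import *
p,d=optics.read_camera("side"); P=pts("side",d); q=p.astype(int)
print([(np.round(x["centre"],3),round(x["p"],2)) for x in models.look_for("side","stay_knuckle")])
red=(q[...,0]>130)&(q[...,1]<90)&(q[...,2]<90)&(abs(P[...,0]-.47)<.1)&(abs(P[...,1]-.24)<.1); print(red.sum(),np.round(np.median(P[red],0),3) if red.any() else 0)
cv2.imwrite("pics/s1.png",cv2.resize(p[150:280,170:320,::-1],None,fx=4.5,fy=4.5,interpolation=cv2.INTER_CUBIC))
E
```

```text
[(array([0.465, 0.224, 0.123]), 0.47)]
0 0
```

View pics/s1.png

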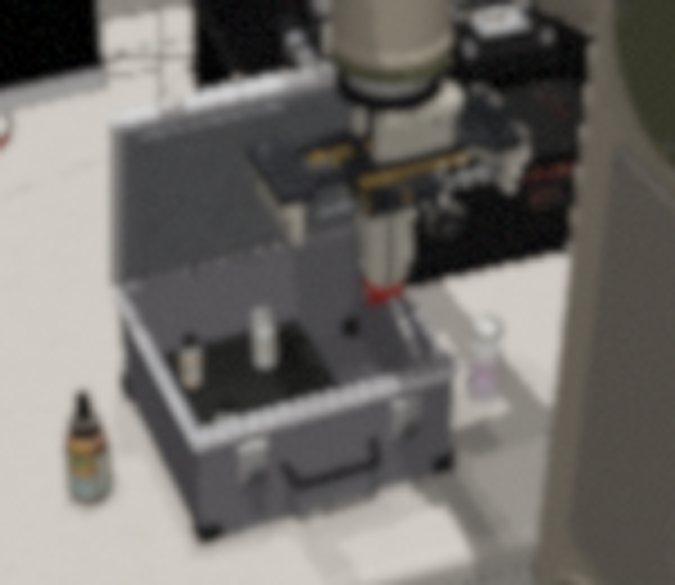

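The fingertips sit on the red knuckle at (385,293), and it's dropping with them. I'll keep pressing.

```bash
python3 -m inch '{"travel":[[-0.001,0,0.004],[-0.003,0,0.008],[-0.004,0,0.012],[-0.006,0,0.016],[-0.007,0,0.02],[-0.007,0,0.022],[-0.007,0,0.022]],"spin":[0,0,0,0,0,0,0]}'
```

```text
t: 3.57
tool_pos: [0.4766, 0.2383, 0.1305]
orientation: [0.502, -3.096, 0.002]
force: [-5.3, -2.2, -0.6]
opening: 0.0005
gripper_force: 4.4
```

```bash
python3 -m inch '{"travel":[[0,0,-0.03],[0,0,-0.07],[0,0.02,-0.11],[0,0.05,-0.15],[0,0.085,-0.18],[0,0.12,-0.19],[0,0.135,-0.19],[0,0.135,-0.19]],"spin":[0,0,0,0,0,0,0,0]}' && python3 - <<'E'
from h import *
print(w2c(robot.read_state()["tool_pos"]))
for c in("top","side"):
    p,d=optics.read_camera(c); P=pts(c,d); cc=w2c(P); x,y,z=cc[...,0],cc[...,1],P[...,2]
    print([(np.round(x["centre"],3),round(x["p"],2)) for x in models.look_for(c,"stay_knuckle")])
    q=p.astype(int);red=(q[...,0]>130)&(q[...,1]<90)&(q[...,2]<90)&(abs(x+.02)<.06)&(abs(y+.076)<.04); print(c,red.sum(),np.round(np.median(P[red],0),3) if red.any() else 0)
    if c=="side": cv2.imwrite("pics/s2.png",cv2.resize(p[150:280,170:320,::-1],None,fx=4.5,fy=4.5,interpolation=cv2.INTER_CUBIC))
E
```

```text
t: 4.23
tool_pos: [0.4348, 0.3716, 0.3246]
orientation: [-0.508, 3.097, 0.006]
force: [0.5, -0.7, 0.0]
opening: 0.0005
gripper_force: 0.0
[-0.00444069  0.06643259]
[(array([0.479, 0.239, 0.113]), 0.47)]
top 41 [0.482 0.236 0.112]
[(array([0.481, 0.239, 0.114]), 0.61), (array([0.505, 0.338, 0.21 ]), 0.44)]
side 18 [0.477 0.242 0.11 ]
```

View pics/s2.png

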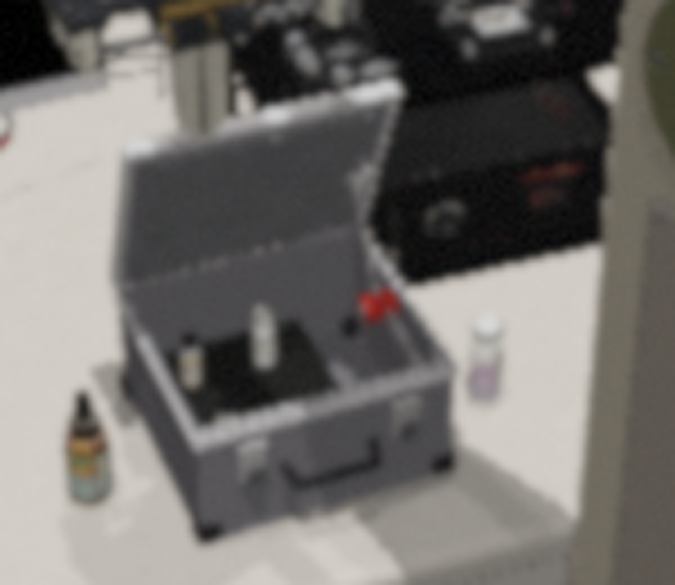

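The knuckle at (378,303) is now 39 mm lower, so the stay has broken. The lid leans a little more, and the vial and bottle haven't moved. I'll measure the lid's angle.

```bash
cat >> h.py <<'E'
def lid(c):
    p,d=optics.read_camera(c); P=pts(c,d); cc=w2c(P); x,y,z=cc[...,0],cc[...,1],P[...,2]
    r=models.masks_of(c,"lid_edge")
    if not r: print("no mask"); return
    m=r[0]["region"]&(z>.1)&(z<.32)&(abs(y)<.1)&(d>0)
    a=np.degrees(np.arctan2(z[m]-.105,.088-x[m])); rr=np.hypot(z[m]-.105,.088-x[m]); f=rr>.09
    print(c,round(r[0]["p"],2),m.sum(),"angle pct",np.percentile(a[f],[10,50,90]).round(1),"top: x,z",np.percentile(x[m],[1,5,95]).round(3),np.percentile(z[m],[95,99]).round(3))
E
python3 - <<'E'
from h import *
lid("side"); lid("top")
s=robot.read_state(); print(w2c(s["tool_pos"]),s["tool_pos"])
E
```

```text
side 0.73 1684 angle pct [68.5 69.9 71.7] top: x,z [0.026 0.029 0.083] [0.275 0.278]
top 0.75 743 angle pct [71.7 74.3 76.4] top: x,z [0.028 0.031 0.094] [0.276 0.279]
[-0.00488189  0.0607007 ] [0.43620758 0.36605648 0.32204077]
```

```bash
python3 -m inch '{"travel":[[-0.03,0,0],[-0.06,0,0],[-0.09,0,0],[-0.09,0,0],[-0.09,0,0.03],[-0.09,0,0.056],[-0.09,0,0.056]],"spin":[0,0,0,0,0,0,0]}' && python3 -c "
from h import *
s=robot.read_state(); print(w2c(s['tool_pos']),s['tool_pos'],s['force'])"
```

```text
t: 5.22
tool_pos: [0.5192, 0.3934, 0.2596]
orientation: [0.499, -3.092, 0.006]
force: [-0.2, -0.6, -1.0]
opening: 0.0007
gripper_force: 0.0
[0.08253195 0.06039937] [0.51924759 0.39336264 0.25956777] [-0.16050355 -0.58889233 -0.97477894]
```

```bash
python3 -m inch '{"travel":[[0.012,0,0],[0.022,0,0],[0.03,0,0.001],[0.036,0,0.003],[0.042,0,0.005],[0.048,0,0.008],[0.054,0,0.01],[0.06,0,0.013],[0.065,0,0.016],[0.065,0,0.016]],"spin":[0,0,0,0,0,0,0,0,0,0]}' && python3 -c "
from h import *
s=robot.read_state(); print(w2c(s['tool_pos']),s['force'])
lid('side');lid('top')"
```

```text
t: 6.05
tool_pos: [0.4583, 0.3746, 0.2496]
orientation: [0.503, -3.099, 0.001]
force: [-0.9, -0.5, 0.8]
opening: 0.0003
gripper_force: 0.0
[0.0187376  0.06181572] [-0.91638724 -0.45379364  0.81079109]
side 0.67 963 angle pct [52.8 54.2 56.7] top: x,z [-0.017 -0.015  0.072] [0.255 0.257]
top 0.67 1072 angle pct [55.9 58.  60.1] top: x,z [-0.016 -0.013  0.092] [0.254 0.256]
```

```bash
python3 -m inch '{"travel":[[0.006,0,0.003],[0.012,0,0.007],[0.017,0,0.011],[0.022,0,0.015],[0.027,0,0.02],[0.032,0,0.024],[0.036,0,0.029],[0.04,0,0.034],[0.044,0,0.039],[0.048,0,0.045]],"spin":[0,0,0,0,0,0,0,0,0,0]}' && python3 -m inch '{"travel":[[0.003,0,0.005],[0.006,0,0.01],[0.01,0,0.016],[0.013,0,0.022],[0.015,0,0.028],[0.017,0,0.034],[0.017,0,0.034]],"spin":[0,0,0,0,0,0,0]}' && python3 -c "
from h import *
s=robot.read_state(); print(w2c(s['tool_pos']),s['force'])
lid('side');lid('top')"
```

```text
t: 7.08
tool_pos: [0.4136, 0.3597, 0.2053]
orientation: [-0.502, 3.101, 0.0]
force: [-0.3, -0.6, 0.8]
opening: 0.0005
gripper_force: 0.4
t: 7.67
tool_pos: [0.3968, 0.3538, 0.1698]
orientation: [0.502, -3.099, 0.002]
force: [0.1, -0.8, 0.2]
opening: 0.0008
gripper_force: 0.0
[-0.04611911  0.06154644] [ 0.14681869 -0.75589294  0.1858976 ]
side 0.68 1262 angle pct [16.4 18.5 21. ] top: x,z [-0.085 -0.082  0.062] [0.16  0.163]
top 0.73 2492 angle pct [17.3 18.6 20.9] top: x,z [-0.08  -0.069  0.086] [0.156 0.16 ]
```

```bash
python3 -m inch '{"travel":[[0.001,0,0.005],[0.003,0,0.01],[0.004,0,0.015],[0.005,0,0.02],[0.006,0,0.025],[0.006,0,0.029],[0.006,0,0.032],[0.006,0,0.035],[0.006,0,0.037],[0.006,0,0.037]],"spin":[0,0,0,0,0,0,0,0,0,0]}' && python3 -m inch '{"travel":[[0,0,0.001],[0,0,0.002],[0,0,0.002],[0,0,0.002]],"spin":[0,0,0,0]}'
```

```text
t: 8.7
tool_pos: [0.392, 0.3524, 0.1341]
orientation: [0.502, -3.101, 0.001]
force: [-0.6, 0.0, 0.3]
opening: 0.0008
gripper_force: 0.0
t: 9.03
tool_pos: [0.3923, 0.3526, 0.1327]
orientation: [-0.502, 3.101, 0.0]
force: [-0.1, 0.5, 0.3]
opening: 0.0004
gripper_force: 0.0
```

```bash
python3 -m inch '{"travel":[[0,0,0.001],[0,0,0.001],[0,0,0.001]],"spin":[0,0,0]}' && python3 -m inch '{"travel":[[0,0,0.001],[0,0,0.001],[0,0,0.001]],"spin":[0,0,0]}' && python3 -c "
from h import *
s=robot.read_state(); print(w2c(s['tool_pos']),s['force'])
lid('side');lid('top')"
```

```text
t: 9.28
tool_pos: [0.3924, 0.3527, 0.1322]
orientation: [-0.502, 3.101, 0.0]
force: [-2.3, -1.3, 5.6]
opening: 0.0009
gripper_force: 2.7
t: 9.53
tool_pos: [0.3924, 0.3527, 0.1321]
orientation: [-0.502, 3.1, 0.0]
force: [-4.5, -3.5, 12.2]
opening: 0.0006
gripper_force: 6.3
[-0.05064946  0.06185762] [-4.53411051 -3.48963458 12.23844167]
side 0.7 1385 angle pct [2.5 4.3 6.6] top: x,z [-0.092 -0.088  0.032] [0.12  0.206]
top 0.96 2750 angle pct [2.9 4.3 6.6] top: x,z [-0.087 -0.074  0.085] [0.118 0.12 ]
```

The lid met its stop with the tip at z = 0.115, which is the shut height. I'll lift off and look.

```bash
python3 -m inch '{"travel":[[0,0,-0.01],[0,0,-0.04],[0,0,-0.08],[0.03,0,-0.115],[0.065,0.02,-0.12],[0.1,0.05,-0.12],[0.135,0.07,-0.12],[0.17,0.09,-0.12],[0.2,0.1,-0.12],[0.2,0.1,-0.12]],"spin":[0,0,0,0,0,0,0,0,0,0]}' && python3 - <<'E'
from h import *
lid("side");lid("top"); im=[]
for c,(v,u) in(("side",(150,170)),("top",(120,170))):
    p,d=optics.read_camera(c); im.append(cv2.resize(p[v:v+130,u:u+(150 if c=="side" else 240),::-1],None,fx=2,fy=2,interpolation=cv2.INTER_CUBIC))
    for n in("vial","bottle","slide_box_lid"): print(c,n,[(np.round(x["centre"],3).tolist(),round(x["p"],2)) for x in models.look_for(c,n)[:2]])
    P=pts(c,d); cc=w2c(P); m=(abs(cc[...,0])<.08)&(abs(cc[...,1])<.09)&(P[...,2]<.15)&(P[...,2]>.05)
    print("lid top plane fit (dz/dx,dz/dy,z0)",np.linalg.lstsq(np.c_[cc[m],np.ones(m.sum())],P[m][:,2],rcond=None)[0].round(4))
cv2.imwrite("pics/end.png",np.hstack(im))
E
```

```text
t: 10.57
tool_pos: [0.1659, 0.3848, 0.2511]
orientation: [0.509, -3.098, -0.002]
force: [0.8, -0.1, 0.1]
opening: 0.0007
gripper_force: 0.0
side 0.64 893 angle pct [1.9 3.8 5.7] top: x,z [-0.093 -0.089  0.077] [0.119 0.121]
top 0.91 4620 angle pct [2.8 4.1 6.1] top: x,z [-0.089 -0.081  0.081] [0.118 0.12 ]
side vial []
side bottle [([0.395, 0.46, 0.039], 0.64)]
side slide_box_lid [([0.568, -0.067, 0.054], 0.7)]
lid top plane fit (dz/dx,dz/dy,z0) [0.0007 0.0005 0.1152]
top vial []
top bottle [([0.407, 0.459, 0.063], 0.5)]
top slide_box_lid [([0.582, -0.076, 0.061], 0.93)]
lid top plane fit (dz/dx,dz/dy,z0) [-4.000e-04 -1.000e-04  1.147e-01]
```

View pics/end.png

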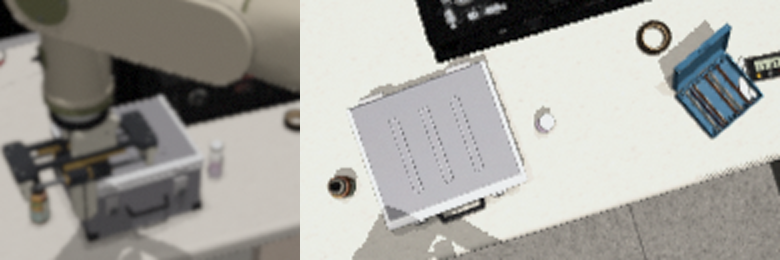

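The lid lies flat and level at 0.115 m, so it's fully shut. The vial at (545,122) and the bottle at (341,187) are still standing, the blue box at (715,80) is open, and the robot is clear.

```bash
python3 -c "
from plant import close_job
print(close_job())"
```

```text
the job is handed in; nothing more can be done
None
```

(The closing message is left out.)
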